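# Index the tube carousel and hold the inspection flap at the mark

## Robot

A 6-joint arm with a two-finger parallel gripper is mounted at the origin on the work surface. World frame = base frame: x ahead of the robot, y to its left, z up, the work surface at z = 0. Lengths are in m, angles in rad, forces in N, time in s.
With the tool pointing down it reaches from about 0.35 to 0.775 m from the base axis. Payload 7.3 kg.
Tool frame: the origin (TCP) lies on the centre line of the jaws, within the pads' length; the fingertips stand 11 mm ahead of it and the grasp point (between the pads) lies 8 mm behind it; y points along the fingers, z is the direction in which the jaws open and shut, and the axes are right-handed (so a half turn about y gives the same grasp; the last joint's range is limited). The gripper opens to 92 mm and grips with 3 to 60 N. Pads are 19 mm wide; open, the fingers measure 130 mm over their backs; the gripper's body (75 mm by 190 mm) begins 47 mm behind the grasp point.
Start: joints at [1.133, 0.342, 1.524, -0, 1.275, -0.146], TCP at [0.151, 0.503, 0.238] pointing down, gripper open.
Joint ranges: [-2.53, 2.53], [-0.77, 2.02], [0.04, 2.7], [-1, 4.14], [0.28, 2.66], [-3.11, 3.11]. Speed limits (rad/s): [2.57, 2.57, 3.14, 3.14, 3.14, 3.14].

## Interface

Orientations are given as [roll, pitch, yaw] about the fixed x, y, z axes, in that order (R = Rz(yaw) Ry(pitch) Rx(roll)).
In Python, from cell import robot, cams gives the robot as it stands.
- The arm moves only by the tool apply_moves, never from a script. Its argument "plan" is a list of rows, each a list of 7 numbers: the shift along the tool's x, y, z in m, then the turn, a rotation vector about the tool's x, y, z in degrees, then the gripper command: -1 is fully open, 1 is shut, values between are in proportion. A call has exactly 5 rows; each row is the pose to reach, as a shift and turn from the pose commanded when the call began, along the tool's axes at that moment; what a row does not reach only later rows make up. A row lasts 1/8 s, in which the tool goes at most 62.5 mm and 10.7 degrees, less where a joint would pass 70% of its speed; a pose out of reach is approached as far as the arm can. A call with a gripper value outside its range is refused whole. The fingers move at their own pace and stop on an object; "squeeze" is the grip in N (left out, the last holds). Time passes only in rows, so rows that repeat a pose let the fingers close, or fill a call up. It gives the time, the measured TCP pose, the force and the opening at its end, in the units of the state.
- robot.observe(): the state, without advancing time (a new reading comes with each control period).
- cams.read_camera(name): name is "scene" or "top"; returns the picture (384x512x3 uint8, blue, green, red); there is no depth.
- cams.calibration(name): a dict with "fx", "fy", "cx", "cy" (pixels), "extrinsics" (4x4, takes a point from world to camera coordinates). Camera axes: x right, y up, looking along -z (the intrinsics and any distortion apply to the point x, -y, -z); pixel columns grow to the right and rows downward; lengths in m; the calibration is good to about 2 mm. A picture is of the moment at which its call begins. calibration takes no time and is no camera call.
- robot.hand_in(): hands the job in, once; it reports no verdict.
The state is a dict: "time": time; "qpos": joint angles; "qvel": joint speeds; "joint_efforts": joint torques, N m; "tool_pos": TCP position; "tool_rot": TCP orientation; "contact_force": force on the tool from outside, world axes, zero at the start; "torque": the same for the moment, N m; "opening": finger opening in m.
Only numpy, scipy, OpenCV 4.12 (cv2) and the standard library are available. Lean on these libraries where they do the work, as an engineer would, in place of code of your own. Each camera call takes 0.05 s, during which the arm holds its last target. There are 200 camera calls.

## Task

At the tube inspection station, turn the carousel by its black bar one click anticlockwise (seen from above), so that the next tube, the one waiting on the robot's side of the hood, stands under the hood, and let go with the carousel settled in its detent and the flap still shut. Then lift the white hood flap by its handle until its pointer is in line with the pointer of the marker clamped on the quadrant beside it, and finish while holding it there: the flap falls shut by itself, so do not let go. Do not move the marker or disturb the other things on the bench.

Things in the scene. Friction and masses are not known exactly. Their poses are not given: they have to be found in the camera images.
- station: Fixed grey deck, 270 x 390 x 30 mm. Origin on the bench; deck x -135..135, y -150..240 mm, x away from the robot at yaw 0. Carousel axis at x 0, y 120. White hood at x -70..70, y -100..54, its top (z 152) closed by the flap, its +y side open: the carousel's rim turns under the flap (tube at x 0, y 40). Quadrant: 8 mm steel arc, radius 120 about the flap's hinge, at y -122, up to z 272 mm.
- carousel (a joint): Angle (rad) of the aluminium tube carousel (210 mm across), growing anticlockwise from above. Eight places at 80 mm radius, six with yellow-capped tubes (caps 18 mm, tops at z 128 mm). Detents each 0.785 rad: starts at 0 (within 0.1, springs in); 0.785 is the next place. A sprung ball pulls it to the nearest detent: about 0.3 N m to leave one; past halfway it springs into the next.
- carousel_grip (a point): Centre of the black bar on top of the carousel's hub, on its axis, 150 mm above the bench. Bar 60 mm long, 14 wide, 30 high (z 135..165 mm), on a 24 mm round post. This frame turns with the carousel: x along the bar (parallel to the station's x at carousel angle 0), z up.
- flap (a joint): Opening angle (rad) of the white hood flap: 0 shut (level), growing as its robot-side edge lifts; stop at 1.45. The hinge is free and the flap (about 0.3 kg) falls shut when released.
- flap_hinge (a point): Point on the flap's level hinge line (parallel to the station's y), in line with the handle's middle; at station x 70, y -20, z 155 mm. Axes turn with the flap: -x points from hinge to handle.
- flap_handle (a point): Middle of the flap's handle: a 12 mm round steel bar parallel to the hinge and 190 mm from it; 78 mm clear between its side arms, 44 mm clear to the panel's edge (panel 140 deep, 153 wide, 6 mm thick). Shut: station x -120, y -20, z 155 mm. Axes turn with the flap: y along the bar. A gripper may stay upright while the bar turns between its fingers.
- flap_pointer (a point): Tip of the thin dark pointer on the flap's -y edge (side away from the carousel), 120 mm from the hinge line.
- marker (a joint): Angle (rad) of the small clamp on the quadrant, on the flap's scale: when the flap's angle equals this, the pointers are in line. Set anywhere from 0.45 to 0.9; held by stiff friction.
- mark (a point): Tip of the marker's thin brass pointer, 120 mm from the flap's hinge line, at the same station y as the tip of the flap's pointer: the two tips coincide when the flap is at the mark. Its z axis is square to the pointer, the way the flap's pointer moves past it.
- stand_tube: Bystander: short yellow-capped tube, 18 mm cap, 74 mm high on a 26 mm green foot, standing on the station's deck near its front. Origin under its foot.
- cap_box: Bystander: cardboard box 50 x 70 x 30 mm in front of the carousel. Origin under its centre.
- beaker: Bystander: clear plastic cup 60 mm across, 70 mm high. Origin under its centre.
- reagent: Bystander: closed amber bottle 52 mm across, 110 mm high. Origin under its centre.
- tube_rack: Bystander: white rack 70 x 140 mm, 48 mm high, with yellow-capped tubes up to 84 mm. Origin under its centre.
- dish: Bystander: flat glass dish 88 mm across, 13 mm high. Origin under its centre.
- wipe_block: Bystander: blue plastic box 90 x 60 x 25 mm. Origin under its centre.

How it is judged:
On the way, in this order (a step that is already met when the one before it is completed fails the run):
1. the carousel has been turned one place anticlockwise, rests in that detent and is let go, the flap still shut (value of joint carousel between 0.7 and 0.87 rad and velocity of joint carousel between -0.1 and 0.1 rad/s and contact force between each of the arm, the fingers and carousel below 0.1 N and value of joint flap below 0.1 rad), for 0.3 s.
2. the flap is held by the gripper with its pointer in line with the mark (z of flap_pointer in the frame of mark between -0.008 and 0.008 m and velocity of joint flap between -0.08 and 0.08 rad/s and contact force between the fingers and flap above 0.3 N), for 0.3 s.
At the end, for the whole second after the job is handed in: The gripper's fingers hold the flap still (over 0.3 N, nothing else carrying it) with its pointer within 8 mm of the marker's pointer (about 4 degrees); the carousel rests, untouched, one place on (within 0.085 rad) (all of step 2 and value of joint carousel between 0.7 and 0.87 rad and velocity of joint carousel between -0.1 and 0.1 rad/s and contact force between each of the arm, the fingers and carousel below 0.1 N and contact force between each of stand_tube, cap_box, beaker, reagent, tube_rack, dish, wipe_block and flap below 0.05 N); the arm keeps its last pose, push and grip.
It fails at once if the marker was moved by more than 8 mm (distance of mark from where it was at the start of the episode above 0.008 m).
It fails at once if a bystander was pushed more than 40 mm (distance of any of stand_tube, cap_box, beaker, reagent, tube_rack, dish, wipe_block from where it was at the start of the episode above 0.04 m).
It fails at once if a bystander was toppled (angle between any of stand_tube, cap_box, beaker, reagent, tube_rack, dish, wipe_block's own z axis and vertical above 0.5 rad).
It also fails if it takes over 51 s, if anything falls off the work surface, if the arm or the gripper's body presses on something with over 40 N, if the wrist force passes 120 N, or if a joint passes its speed limit or range.

## Working session

There is one attempt and no reset: what is moved stays moved. The work goes in short steps, Python scripts to look and compute and a tool call to move; the robot and the scene stay as the last step left them, time stands still between calls to the robot, and variables do not carry over. Pictures are saved under pics/ and viewed, about 8 in all and at most 12, crops included, and the job is handed in when it is done.

Besides the shell and the picture viewer there is one more tool, called after "Emit:" in YAML: its name, and indented under it one key for each argument. apply_moves: Moves the arm, as the interface text tells. Its arguments: {"type":"object","properties":{"plan":{"type":"array","items":{"type":"array","items":{"type":"number"}}},"squeeze":{"type":"number"}},"required":["plan"]}

```bash
ls && mkdir -p pics
python3 - <<'E'
from cell import robot,cams
import cv2,numpy as np
for n in("scene","top"):
    im=cams.read_camera(n);cv2.imwrite(f"pics/{n}0.png",im)
    c=cams.calibration(n);print(n,{k:np.round(v,4).tolist() for k,v in c.items()})
print(robot.observe())
E
```

```text
pics
scene {'fx': 415.5537, 'fy': 415.5537, 'cx': 253.5067, 'cy': 192.142, 'extrinsics': [[-0.5172, 0.8559, 0.0014, 0.1935], [-0.6728, -0.4075, 0.6174, 0.3133], [0.529, 0.3184, 0.7866, -1.4913], [0.0, 0.0, 0.0, 1.0]]}
top {'fx': 425.9935, 'fy': 425.9935, 'cx': 257.4153, 'cy': 189.1805, 'extrinsics': [[0.0086, -0.9998, -0.0192, 0.0766], [0.994, 0.0064, 0.1095, -0.5369], [-0.1094, -0.0201, 0.9938, -1.2271], [0.0, 0.0, 0.0, 1.0]]}
{'time': 0.1, 'qpos': array([ 1.13304453e+00,  3.42653212e-01,  1.52490687e+00,  9.01050327e-06,
        1.27541787e+00, -1.45988825e-01]), 'qvel': array([-1.34635973e-03, -2.21075142e-03, -1.97109520e-03, -1.71922492e-05,
       -1.02907867e-03, -5.76241722e-04]), 'joint_efforts': array([ 1.21896315e-03, -4.32009208e+01, -2.44696462e+01,  7.18688406e-02,
        5.25998720e-02, -8.39410905e-05]), 'tool_pos': array([0.15083352, 0.502504  , 0.23711947]), 'tool_rot': array([-1.57216563e+00,  2.10044829e-04, -2.91765743e-01]), 'contact_force': array([-0.63802857, -0.02332346, -0.0488728 ]), 'torque': array([0.00511497, 0.02822162, 0.02574388]), 'opening': 0.09163621959464127}
```

View pics/scene0.png

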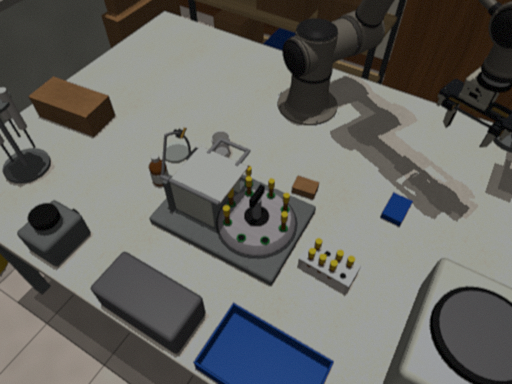

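View pics/top0.png

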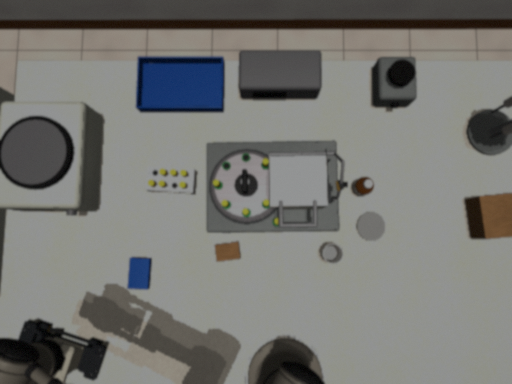

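The scene view shows the station mid-frame, with the carousel near (257,212), the hood near (205,185) and the marker near (182,132). In the top view, the deck corners are about (207,142)–(338,232), the bar is near (246,183) and the handle is near (298,222). The next step is enlarged crops.

Run:
```python
import cv2
t=cv2.imread("pics/top0.png")[130:245,195:355];s=cv2.imread("pics/scene0.png")[115:260,145:325]
cv2.imwrite("pics/tc.png",cv2.resize(t,None,fx=5,fy=5,interpolation=cv2.INTER_CUBIC))
cv2.imwrite("pics/sc.png",cv2.resize(s,None,fx=4,fy=4,interpolation=cv2.INTER_CUBIC))
```

```text
(no output)
```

View pics/tc.png

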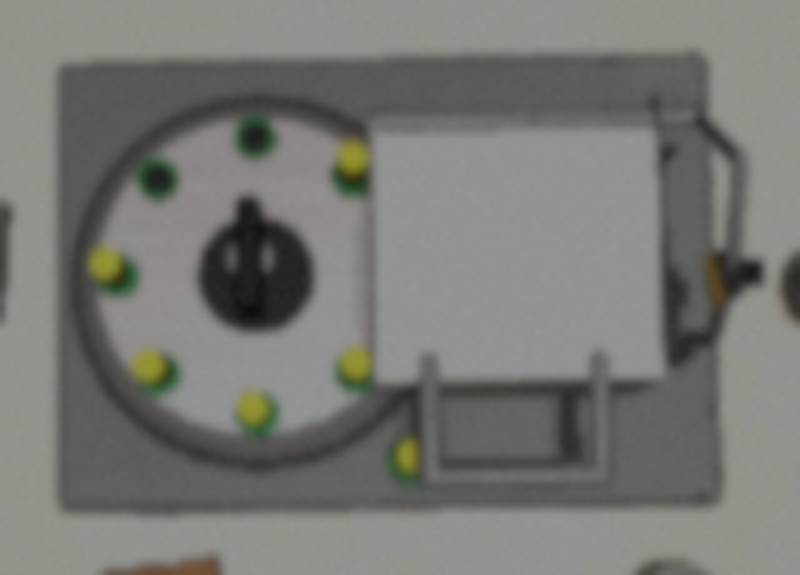

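View pics/sc.png

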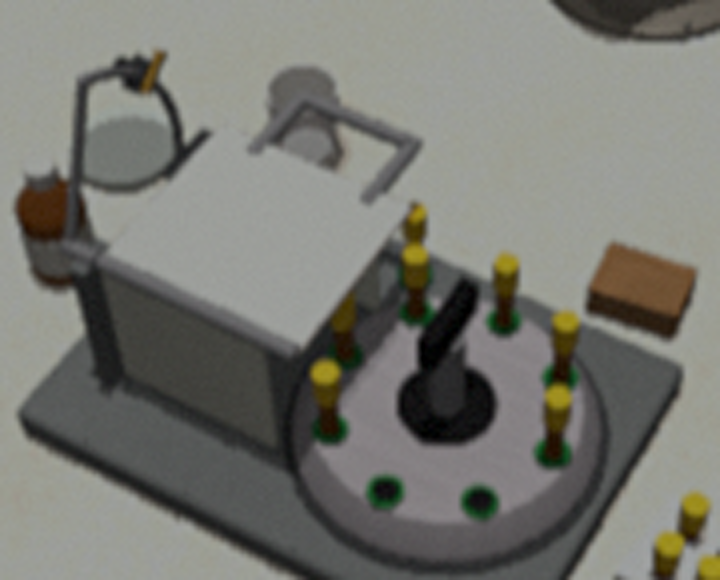

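The crops show six carousel caps. The stand tube is beside the +y arm of the handle, at crop (405,457). The handle bar is at crop row about 473, columns 430–600, and the marker pointer is at scene crop (153,70). Now I'll turn these into positions.

```bash
cat > h.py <<'E'
import cv2,numpy as np
from cell import robot,cams
from scipy.optimize import least_squares
def ray(n,uv):
    c=cams.calibration(n);E=np.array(c["extrinsics"]);R,t=E[:3,:3],E[:3,3]
    d=np.array([(uv[0]-c["cx"])/c["fx"],-(uv[1]-c["cy"])/c["fy"],-1.])
    return -R.T@t,R.T@d
def onz(n,uv,z):
    o,d=ray(n,uv);return o+d*(z-o[2])/d[2]
def proj(n,p):
    c=cams.calibration(n);E=np.array(c["extrinsics"]);q=E[:3,:3]@p+E[:3,3]
    return np.array([c["cx"]-c["fx"]*q[0]/q[2],c["cy"]+c["fy"]*q[1]/q[2]])
def blobs(im,lo,hi,amin=5):
    m=cv2.inRange(cv2.cvtColor(im,cv2.COLOR_BGR2HSV),lo,hi)
    n,_,st,ce=cv2.connectedComponentsWithStats(m)
    return [(ce[i],st[i,4]) for i in range(1,n) if st[i,4]>=amin]
E
python3 - <<'E'
from h import *
np.set_printoptions(precision=4,suppress=True)
top=cv2.imread("pics/top0.png")
d=[onz("top",(195+u/5-.4,130+v/5-.4),.03) for u,v in[(60,65),(706,55),(719,505),(60,510)]]
print("corners",np.array(d)); c=sum(d)/4
print("sides",[np.linalg.norm(d[i]-d[(i+1)%4])for i in range(4)],"yaws",[np.arctan2(*(a-b)[:2][[0,1]]) for a,b in((d[0],d[1]),(d[3],d[2]))], "centre",c)
b=[(p,a) for p,a in blobs(top,(20,100,70),(35,255,255)) if 200<p[0]<345 and 130<p[1]<245]
P=[]
for p,a in b:
    w=onz("top",p,.124);P.append(w);print(p,a,w)
E
```

```text
corners [[ 0.6757  0.234   0.03  ]
 [ 0.6834 -0.1517  0.03  ]
 [ 0.4166 -0.1562  0.03  ]
 [ 0.4105  0.2283  0.03  ]]
sides [np.float64(0.38579100662304944), np.float64(0.26687285883269973), np.float64(0.38448246934402464), np.float64(0.26528711194904564)] yaws [np.float64(-0.020010882249990147), np.float64(-0.015889303723963303)] centre [0.5465 0.0386 0.03  ]
[265.1714 161.2   ] 35 [0.6035 0.058  0.124 ]
[215.6316 182.5789] 38 [0.5434 0.1934 0.124 ]
[338.     187.5714] 7 [ 0.5318 -0.1406  0.124 ]
[224.4839 203.2258] 31 [0.4869 0.1681 0.124 ]
[265.7241 202.5862] 29 [0.4894 0.0558 0.124 ]
[245.2759 211.4138] 29 [0.465  0.1111 0.124 ]
[276.2143 220.5357] 28 [0.441  0.0271 0.124 ]
```

Run:
```python
from h import *
np.set_printoptions(precision=4,suppress=True)
th=.02;ax=np.array([.5452,.1131]);R=np.array([[np.cos(th),-np.sin(th)],[np.sin(th),np.cos(th)]])
O=ax-R@[0,.12];W=lambda x,y,z:np.r_[O+R@[x,y],z]
print("handle model",W(-.12,-.02,.155),"px",proj("top",W(-.12,-.02,.155)),"img",onz("top",(195+515/5-.4,130+473/5-.4),.155), "scene px",(proj("scene",W(-.12,-.02,.155))-[145,115])*4)
print("bar crop px",(proj("top",np.r_[ax,.165])-[195,130])*5, "scene",(proj("scene",np.r_[ax,.165])-[145,115])*4)
# marker pointer brass
for n,(lo,hi),roi in(("top",((10,90,60),(24,255,255)),(330,170,350,200)),("scene",((10,90,60),(24,255,255)),(175,122,192,145))):
    im=cv2.imread(f"pics/{n}0.png");x0,y0,x1,y1=roi
    m=cv2.inRange(cv2.cvtColor(im,cv2.COLOR_BGR2HSV),lo,hi)[y0:y1,x0:x1]
    v,u=np.nonzero(m);print(n,sorted(zip((u+x0).tolist(),(v+y0).tolist())))
# predicted tip pixels for marker angles, several station y
for y in(-.095,-.105,-.122):
  for a in np.arange(.45,.91,.1):
    for r in(.12,):
      p=W(.07-r*np.cos(a),y,.155+r*np.sin(a));print(y,round(a,2),proj("top",p),proj("scene",p))
```

```text
handle model [ 0.428  -0.0293  0.155 ] px [297.9513 225.2058] img [ 0.4307 -0.0284  0.155 ] scene px [358.0491 116.7153]
bar crop px [245.7693 250.8051] scene [447.8056 304.8708]
top [(336, 182), (336, 183), (336, 184), (337, 182), (337, 183), (337, 184), (337, 185), (337, 186), (337, 187), (337, 188), (337, 189), (338, 183), (338, 184), (338, 185), (338, 186), (338, 187), (338, 188), (338, 189), (338, 190), (339, 186), (339, 187), (339, 188), (339, 189)]
scene [(180, 136), (180, 137), (181, 134), (181, 135), (181, 136), (181, 137), (182, 131), (182, 132), (182, 133), (182, 134), (182, 135), (182, 136), (182, 137), (183, 130), (183, 131), (183, 132), (183, 133), (183, 134), (183, 135), (184, 128), (184, 129), (184, 130), (184, 131), (185, 128), (185, 129)]
-0.095 0.45 [328.5605 191.7493] [193.0949 139.1776]
-0.095 0.55 [329.1097 189.0263] [191.3573 137.6249]
-0.095 0.65 [329.6191 185.8725] [189.3801 136.4578]
-0.095 0.75 [330.0812 182.3157] [187.1759 135.7006]
-0.095 0.85 [330.4892 178.3912] [184.7603 135.3745]
-0.105 0.45 [332.5345 191.6963] [189.9738 137.8294]
-0.105 0.55 [333.1205 188.9723] [188.2083 136.2669]
-0.105 0.65 [333.6645 185.8176] [186.2033 135.0887]
-0.105 0.75 [334.1586 182.2597] [183.9714 134.319 ]
-0.105 0.85 [334.5955 178.3341] [181.5287 133.9792]
-0.122 0.45 [339.2932 191.6061] [184.708  135.5547]
-0.122 0.55 [339.9418 188.8806] [182.896 133.976]
-0.122 0.65 [340.5447 185.7241] [180.8444 132.7792]
-0.122 0.75 [341.0933 182.1645] [178.5663 131.9887]
-0.122 0.85 [341.5794 178.2371] [176.0784 131.6258]
```

Run:
```python
import cv2
t=cv2.imread("pics/top0.png")[140:210,320:365];s=cv2.imread("pics/scene0.png")[120:190,155:205]
f=lambda i:cv2.resize(i,(380,560),interpolation=cv2.INTER_CUBIC)
cv2.imwrite("pics/mk.png",cv2.convertScaleAbs(cv2.hconcat([f(t),f(s)]),alpha=1.5))
```

```text
(no output)
```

View pics/mk.png

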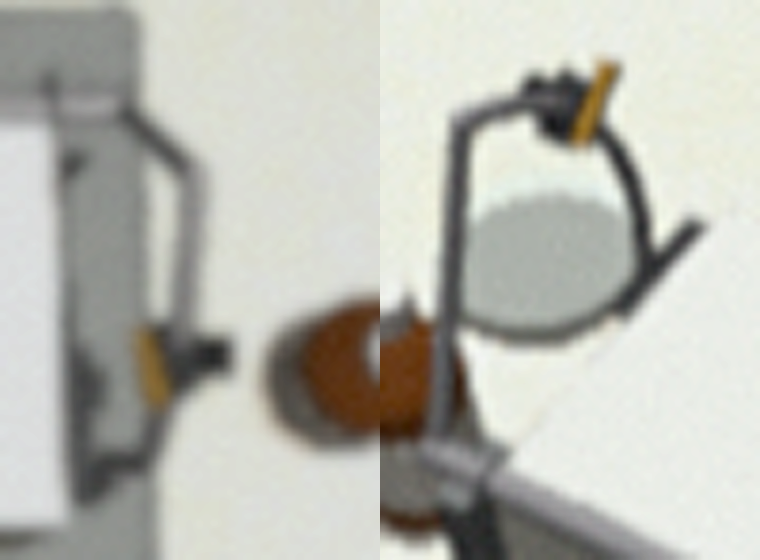

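Run:
```python
from h import *
np.set_printoptions(precision=4,suppress=True)
th=.02;ax=np.array([.5452,.1131]);R=np.array([[np.cos(th),-np.sin(th)],[np.sin(th),np.cos(th)]])
O=ax-R@[0,.12]
def tri(a,b):
    o1,d1=ray("top",a);o2,d2=ray("scene",b)
    s=np.linalg.lstsq(np.c_[d1,-d2],o2-o1,rcond=None)[0]
    p,q=o1+s[0]*d1,o2+s[1]*d2;return (p+q)/2,np.linalg.norm(p-q)
k=.4
for a,b in(((338.6-k,190.6-k),(185.3-k,128.1-k)),((337.4-k,181.3-k),(181.7-k,137.9-k))):
    p,g=tri(a,b);s=np.r_[R.T@(p[:2]-O),p[2]];v=s-[.07,0,.155]
    print("station",s,"gap",g,"r",np.hypot(v[0],v[2]),"ang",np.arctan2(v[2],-v[0]))
# flap handle triangulated from both (bar ends)
for a,b in(((430,470),(415,143)),((602,470),(310,103))):
    p,g=tri((195+a[0]/5-k,130+a[1]/5-k),(145+b[0]/4-k,115+b[1]/4-k));print("handle end",p,g,np.r_[R.T@(p[:2]-O),p[2]])
```

```text
station [-0.0373 -0.1147  0.2392] gap 0.001848082292040375 r 0.13638008445388874 ang 0.6649791402176223
station [-0.0135 -0.1133  0.2253] gap 0.0017501762589116892 r 0.10915266182208182 ang 0.6993107210882965
handle end [0.4314 0.017  0.1585] 0.001441931290971696 [-0.1157  0.0262  0.1585]
handle end [ 0.4313 -0.0721  0.151 ] 0.005521867617598223 [-0.1176 -0.0628  0.151 ]
```

Emit:
apply_moves:
  plan:
    - [0.05, 0, -0.026, 0, -2, 0, 0]
    - [0.1, 0, -0.053, 0, -4, 0, 0]
    - [0.15, 0, -0.08, 0, -6, 0, 0]
    - [0.2, 0, -0.106, 0, -8, 0, 0]
    - [0.25, 0, -0.133, 0, -9, 0, 0]
  squeeze: 20

```text
time: 0.72
tool_pos: [0.3531, 0.3021, 0.2376]
tool_rot: [-1.571, 0.0, -0.134]
contact_force: [0.8, 0.8, 0.2]
opening: 0.0478
```

```bash
cat > to.py <<'E'
import sys
from h import *
from scipy.spatial.transform import Rotation as Ro
# shift/turn in tool axes to reach x y z yaw
x,y,z,yaw=map(float,sys.argv[1:])
s=robot.observe();A=Ro.from_euler("xyz",s["tool_rot"]);B=Ro.from_euler("xyz",[-np.pi/2,0,yaw])
np.set_printoptions(precision=4,suppress=True)
print("t",s["time"],"pos",s["tool_pos"],"rot",s["tool_rot"],"F",s["contact_force"],"open",s["opening"])
print("shift",A.inv().apply(np.array([x,y,z])-s["tool_pos"]),"turn",(A.inv()*B).as_rotvec(degrees=True))
E
python3 to.py .545 .113 .237 .02
```

```text
t 0.725 pos [0.3531 0.3021 0.2376] rot [-1.5708  0.0002 -0.1338] F [0.8354 0.8212 0.1644] open 0.04782469533032669
shift [ 0.2154  0.0005 -0.1618] turn [-0.0025 -8.8131 -0.0088]
```

Emit:
apply_moves:
  plan:
    - [0.045, 0, -0.034, 0, -2, 0, 0]
    - [0.09, 0, -0.068, 0, -4, 0, 0]
    - [0.135, 0, -0.102, 0, -6, 0, 0]
    - [0.18, 0, -0.136, 0, -8, 0, 0]
    - [0.2155, 0, -0.162, 0, -8.8, 0, 0]

```text
time: 1.35
tool_pos: [0.5451, 0.1121, 0.2372]
tool_rot: [-1.571, 0.001, 0.018]
contact_force: [-0.2, 0.1, -0.6]
opening: 0.046
```

```bash
python3 to.py .545 .113 .147 .02
```

```text
t 1.35 pos [0.5451 0.1121 0.2372] rot [-1.5708  0.0007  0.0183] F [-0.1868  0.1165 -0.6071] open 0.04601315684965994
shift [-0.      0.0902  0.0009] turn [ 0.0003 -0.0958 -0.0391]
```

Emit:
apply_moves:
  plan:
    - [0, 0.03, 0, 0, 0, 0, 0]
    - [0, 0.06, 0, 0, 0, 0, 0]
    - [0, 0.085, 0, 0, 0, 0, 0]
    - [0, 0.09, 0, 0, 0, 0, 0]
    - [0, 0.09, 0, 0, 0, 0, 0]

```text
time: 1.98
tool_pos: [0.5441, 0.1141, 0.148]
tool_rot: [-1.571, 0.0, 0.019]
contact_force: [-0.5, -0.0, 0.7]
opening: 0.0458
```

Emit:
apply_moves:
  plan:
    - [0, 0, 0, 0, 0, 0, 1]
    - [0, 0, 0, 0, 0, 0, 1]
    - [0, 0, 0, 0, 0, 0, 1]
    - [0, 0, 0, 0, 0, 0, 1]
    - [0, 0, 0, 0, 0, 0, 1]

```text
time: 2.6
tool_pos: [0.5448, 0.1152, 0.1492]
tool_rot: [-1.569, -0.003, 0.019]
contact_force: [-0.5, 4.8, 6.3]
opening: 0.0137
```

```bash
python3 to.py .545 .113 .147 .02
```

```text
t 2.6 pos [0.5448 0.1152 0.1492] rot [-1.5689 -0.0032  0.0191] F [-0.4615  4.7825  6.3479] open 0.013711867664760421
shift [ 0.0002  0.0022 -0.0022] turn [-0.1075 -0.0499  0.182 ]
```

Emit:
apply_moves:
  plan:
    - [0, 0, 0, 0, -5, 0, 1]
    - [0, 0, 0, 0, -10, 0, 1]
    - [0, 0, 0, 0, -15, 0, 1]
    - [0, 0, 0, 0, -20, 0, 1]
    - [0, 0, 0, 0, -25, 0, 1]
  squeeze: 35

```text
time: 3.22
tool_pos: [0.5454, 0.1143, 0.1493]
tool_rot: [-1.572, -0.004, 0.458]
contact_force: [0.5, -1.2, 5.9]
opening: 0.0138
```

Emit:
apply_moves:
  plan:
    - [0, 0, 0, 0, -5, 0, 1]
    - [0, 0, 0, 0, -10, 0, 1]
    - [0, 0, 0, 0, -15, 0, 1]
    - [0, 0, 0, 0, -20, 0, 1]
    - [0, 0, 0, 0, -20, 0, 1]

```text
time: 3.85
tool_pos: [0.5459, 0.1136, 0.1493]
tool_rot: [-1.575, -0.003, 0.804]
contact_force: [4.3, -2.6, 6.2]
opening: 0.0139
```

Emit:
apply_moves:
  plan:
    - [0, 0, 0, 0, 0, 0, 1]
    - [0, 0, 0, 0, 0, 0, 1]
    - [0, 0, 0, 0, 0, 0, 0.2]
    - [0, 0, 0, 0, 0, 0, 0.2]
    - [0, 0, 0, 0, 0, 0, 0.2]

```text
time: 4.47
tool_pos: [0.5437, 0.1141, 0.1477]
tool_rot: [-1.57, 0.0, 0.803]
contact_force: [-0.9, -0.2, -0.5]
opening: 0.0357
```

```bash
python3 to.py .545 .113 .147 .805
python3 - <<'E'
from h import *
im=cams.read_camera("top");cv2.imwrite("pics/top1.png",im);s=cams.read_camera("scene");cv2.imwrite("pics/scene1.png",s)
a=cv2.resize(s[115:260,145:325],(500,400),interpolation=cv2.INTER_CUBIC);cv2.imwrite("pics/v1.png",a)
E
```

```text
t 4.475 pos [0.5437 0.1141 0.1477] rot [-1.5705  0.0004  0.8034] F [-0.9026 -0.1526 -0.4521] open 0.03565438748386306
shift [ 0.0001  0.0007 -0.0017] turn [-0.0184 -0.0932 -0.0244]
```

View pics/v1.png

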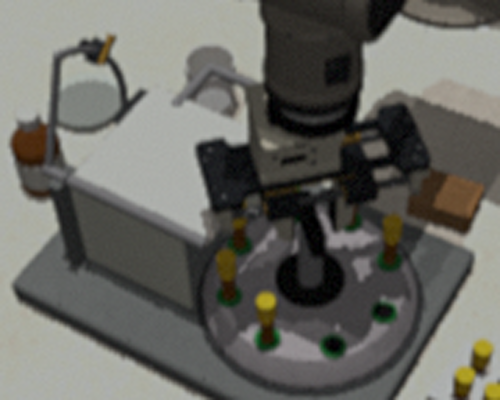

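Emit:
apply_moves:
  plan:
    - [0, -0.03, 0, 0, 0, 0, 0]
    - [0, -0.075, 0, 0, 0, 0, 0]
    - [0, -0.112, 0, 0, 0, 0, 0]
    - [0, -0.112, 0, 0, 9, 0, 0]
    - [0, -0.112, 0, 0, 18, 0, 0]

```text
time: 5.2
tool_pos: [0.544, 0.114, 0.26]
tool_rot: [-1.571, -0.0, 0.484]
contact_force: [-0.4, -0.5, 0.4]
opening: 0.0459
```

Emit:
apply_moves:
  plan:
    - [0, 0, 0, 0, 10, 0, 0]
    - [0, 0, 0, 0, 20, 0, 0]
    - [0, 0, 0, 0, 30, 0, 0]
    - [0, 0, 0, 0, 40, 0, 0]
    - [0, 0, 0, 0, 50, 0, 0]

```text
time: 5.82
tool_pos: [0.5438, 0.1139, 0.2594]
tool_rot: [-1.571, 0.001, -0.389]
contact_force: [-0.2, 0.0, -0.1]
opening: 0.0459
```

```bash
python3 to.py .430 -.028 .26 -1.551
python3 - <<'E'
from h import *
im=cams.read_camera("scene")
for p,a in blobs(im,(20,100,70),(35,255,255)):
    if 195<p[0]<300 and p[1]<240:
        w=onz("scene",p,.124);d=w[:2]-[.5452,.1131];print(np.round(w,3),a,np.hypot(*d).round(3),np.mod((np.arctan2(d[1],d[0])-.02),np.pi/4).round(3))
E
```

```text
t 5.825 pos [0.5438 0.1139 0.2594] rot [-1.5712  0.0006 -0.3889] F [-0.244   0.0474 -0.0658] open 0.04592387068947971
shift [-0.0515 -0.0005 -0.1745] turn [ 0.0406 66.5848 -0.0186]
[0.485 0.051 0.124] 95 0.086 0.785
[0.473 0.115 0.124] 54 0.072 0.734
[0.557 0.041 0.124] 33 0.073 0.146
[0.495 0.171 0.124] 62 0.076 0.696
[0.61  0.06  0.124] 70 0.083 0.081
[0.631 0.118 0.124] 70 0.086 0.033
```

Emit:
apply_moves:
  plan:
    - [-0.008, 0, -0.026, 0, 10, 0, 0]
    - [-0.016, 0, -0.052, 0, 20, 0, 0]
    - [-0.024, 0, -0.078, 0, 30, 0, 0]
    - [-0.031, 0, -0.104, 0, 40, 0, 0]
    - [-0.039, 0, -0.13, 0, 50, 0, 0]

```text
time: 6.5
tool_pos: [0.4586, 0.0073, 0.2596]
tool_rot: [-1.571, 0.0, -1.258]
contact_force: [0.8, -0.6, -0.3]
opening: 0.0461
```

```bash
python3 to.py .430 -.028 .26 -1.551
```

```text
t 6.5 pos [0.4586 0.0073 0.2596] rot [-1.5711  0.     -1.2584] F [ 0.828 -0.599 -0.303] open 0.04610136965215722
shift [ 0.0248 -0.0004 -0.038 ] turn [ 0.0192 16.7638  0.0004]
```

Emit:
apply_moves:
  plan:
    - [0.012, 0, -0.02, 0, 8, 0, 0.26]
    - [0.025, 0, -0.038, 0, 16.8, 0, 0.26]
    - [0.025, 0.03, -0.038, 0, 16.8, 0, 0.26]
    - [0.025, 0.06, -0.038, 0, 16.8, 0, 0.26]
    - [0.025, 0.06, -0.038, 0, 16.8, 0, 0.26]

```text
time: 7.12
tool_pos: [0.4295, -0.0273, 0.1982]
tool_rot: [-1.575, 0.001, -1.547]
contact_force: [-0.1, -0.6, -0.1]
opening: 0.0339
```

```bash
python3 to.py .430 -.028 .148 -1.551
python3 - <<'E'
from h import *
s=cams.read_camera("scene");cv2.imwrite("pics/scene2.png",s)
t=cams.read_camera("top")
a=cv2.resize(s[105:205,155:275],(480,400),interpolation=cv2.INTER_CUBIC);b=cv2.resize(t[170:250,260:340],(320,400)[:1]+(400,),interpolation=cv2.INTER_CUBIC);cv2.imwrite("pics/v2.png",cv2.hconcat([a,b]))
E
```

```text
t 7.125 pos [ 0.4295 -0.0273  0.1982] rot [-1.5753  0.0012 -1.5468] F [-0.0604 -0.574  -0.0628] open 0.03390316696617076
shift [0.0007 0.0502 0.0007] turn [ 0.2609  0.2389 -0.0711]
```

View pics/v2.png

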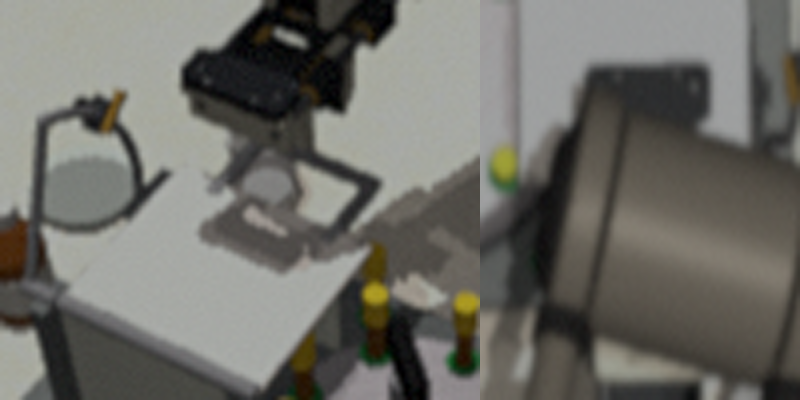

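The gripper is above the middle of the handle, and the marker and the tubes are untouched. I'll lower it over the bar.

Emit:
apply_moves:
  plan:
    - [0, 0.015, 0, 0, 0, 0, 0.26]
    - [0, 0.03, 0, 0, 0, 0, 0.26]
    - [0, 0.042, 0, 0, 0, 0, 0.26]
    - [0, 0.05, 0, 0, 0, 0, 0.26]
    - [0, 0.05, 0, 0, 0, 0, 0.26]

```text
time: 7.85
tool_pos: [0.4309, -0.0275, 0.1496]
tool_rot: [-1.571, 0.0, -1.548]
contact_force: [-0.5, -0.0, 0.2]
opening: 0.0338
```

Emit:
apply_moves:
  plan:
    - [0, 0, 0, 0, 0, 0, 1]
    - [0, 0, 0, 0, 0, 0, 1]
    - [0, 0, 0, 0, 0, 0, 1]
    - [0, 0, 0, 0, 0, 0, 1]
    - [0, 0, 0, 0, 0, 0, 1]
  squeeze: 20

```text
time: 8.48
tool_pos: [0.4307, -0.0276, 0.1499]
tool_rot: [-1.571, -0.0, -1.548]
contact_force: [-2.5, -0.6, 5.4]
opening: 0.0111
```

```bash
python3 to.py .430 -.028 .148 -1.551
```

```text
t 8.475 pos [ 0.4307 -0.0276  0.1499] rot [-1.571  -0.     -1.5484] F [-2.5261 -0.6269  5.3678] open 0.011080265070486964
shift [ 0.0004  0.0019 -0.0007] turn [0.0112 0.1517 0.0026]
```

Emit:
apply_moves:
  plan:
    - [0, -0.0095, 0.0002, 0, 0, 0, 1]
    - [0, -0.019, 0.001, 0, 0, 0, 1]
    - [0, -0.03, 0.0024, 0, 0, 0, 1]
    - [0, -0.0415, 0.0046, 0, 0, 0, 1]
    - [0, -0.0525, 0.0074, 0, 0, 0, 1]

```text
time: 9.1
tool_pos: [0.4378, -0.0274, 0.2029]
tool_rot: [-1.572, 0.0, -1.548]
contact_force: [-3.9, -2.0, -1.2]
opening: 0.0113
```

Emit:
apply_moves:
  plan:
    - [0, -0.011, 0.0035, 0, 0, 0, 1]
    - [0, -0.0215, 0.0076, 0, 0, 0, 1]
    - [0, -0.032, 0.0123, 0, 0, 0, 1]
    - [0, -0.042, 0.0177, 0, 0, 0, 1]
    - [0, -0.0485, 0.0216, 0, 0, 0, 1]

```text
time: 9.72
tool_pos: [0.4584, -0.0269, 0.2516]
tool_rot: [-1.575, -0.0, -1.548]
contact_force: [-11.0, -2.6, 4.4]
opening: 0.0115
```

```bash
python3 to.py .430 -.028 .148 -1.551
python3 - <<'E'
from h import *
s=cams.read_camera("scene");cv2.imwrite("pics/scene3.png",s)
a=cv2.resize(s[100:190,145:275],(780,540),interpolation=cv2.INTER_CUBIC);cv2.imwrite("pics/v3.png",a)
E
```

```text
t 9.725 pos [ 0.4584 -0.0269  0.2516] rot [-1.5745 -0.0002 -1.5482] F [-11.0376  -2.5584   4.4168] open 0.011485049733023726
shift [ 0.0004  0.1037 -0.028 ] turn [0.2141 0.1617 0.0114]
```

View pics/v3.png

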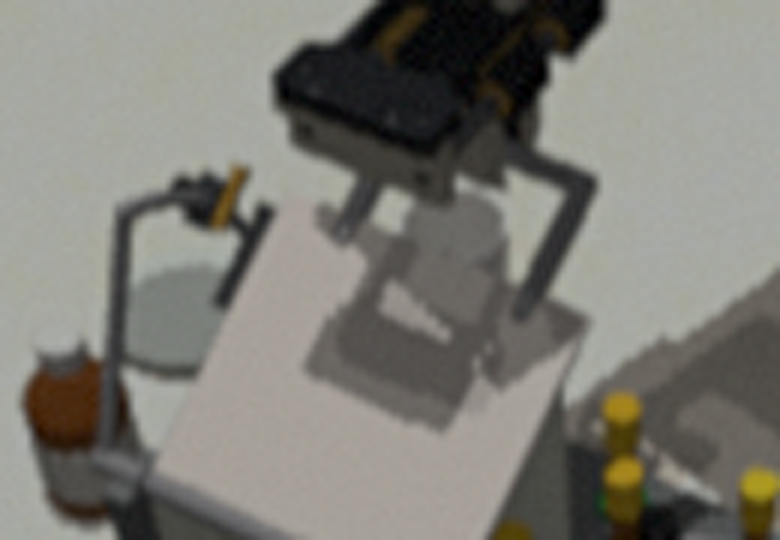

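The dark flap pointer runs (268,208)–(220,300) in this crop and the brass pointer (240,168)–(222,228), so the flap is still a little below the mark. Next I'll intersect those rays with the pointers' plane.

Run:
```python
from h import *
np.set_printoptions(precision=3,suppress=True)
th=.02;ax=np.array([.5452,.1131]);R=np.array([[np.cos(th),-np.sin(th)],[np.sin(th),np.cos(th)]])
O=ax-R@[0,.12]
def pl(uv,y):
    o,d=ray("scene",uv);o=np.r_[R.T@(o[:2]-O),o[2]];d=np.r_[R.T@d[:2],d[2]]
    p=o+d*(y-o[1])/d[1];v=p-[.07,0,.155];return np.array([np.hypot(v[0],v[2]),np.arctan2(v[2],-v[0])])
c3=lambda u,v:(145+u/6-.4,100+v/6-.4)
cm=lambda u,v:(155+(u-380)*50/380-.4,120+v/8-.4)
for y in(-.102,-.107,-.112,-.117):
    print(y,"flap0",pl(cm(700,222),y),pl(cm(630,312),y),"flap",pl(c3(268,208),y),pl(c3(220,300),y),"brass",pl(c3(240,168),y),pl(c3(222,228),y))
```

```text
-0.102 flap0 [0.125 0.021] [ 0.081 -0.018] flap [0.125 0.589] [0.081 0.645] brass [0.138 0.849] [0.111 0.846]
-0.107 flap0 [ 0.131 -0.039] [ 0.087 -0.106] flap [0.126 0.518] [0.081 0.534] brass [0.137 0.787] [0.11  0.769]
-0.112 flap0 [ 0.138 -0.093] [ 0.094 -0.182] flap [0.128 0.449] [0.082 0.426] brass [0.136 0.724] [0.109 0.689]
-0.117 flap0 [ 0.144 -0.142] [ 0.1   -0.248] flap [0.13  0.382] [0.084 0.322] brass [0.136 0.66 ] [0.109 0.61 ]
```

Emit:
apply_moves:
  plan:
    - [0, -0.006, 0.0035, 0, 0, 0, 1]
    - [0, -0.012, 0.0075, 0, 0, 0, 1]
    - [0, -0.018, 0.012, 0, 0, 0, 1]
    - [0, -0.018, 0.012, 0, 0, 0, 1]
    - [0, -0.018, 0.012, 0, 0, 0, 1]

```text
time: 10.4
tool_pos: [0.4705, -0.0267, 0.2698]
tool_rot: [-1.574, -0.0, -1.548]
contact_force: [-10.8, -2.6, 6.6]
opening: 0.0111
```

```bash
python3 to.py .430 -.028 .148 -1.551
python3 - <<'E'
from h import *
s=cams.read_camera("scene");cv2.imwrite("pics/scene4.png",s);t=cams.read_camera("top");cv2.imwrite("pics/top4.png",t)
f=lambda i:cv2.resize(i,(400,600),interpolation=cv2.INTER_CUBIC)
cv2.imwrite("pics/v4.png",cv2.convertScaleAbs(cv2.hconcat([f(t[150:210,315:355]),f(s[115:175,160:200])]),alpha=1.5))
E
```

```text
t 10.4 pos [ 0.4705 -0.0267  0.2698] rot [-1.5736 -0.0004 -1.5482] F [-10.7505  -2.5578   6.6252] open 0.011086664578680887
shift [ 0.0004  0.1219 -0.0401] turn [0.1599 0.1583 0.0221]
```

View pics/v4.png

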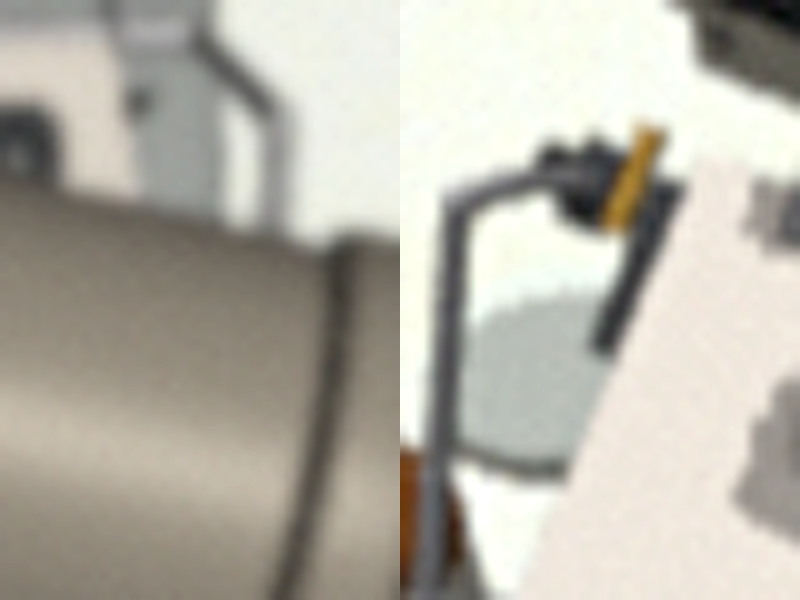

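Run:
```python
from h import *
np.set_printoptions(precision=4,suppress=True)
th=.02;ax=np.array([.5452,.1131]);R=np.array([[np.cos(th),-np.sin(th)],[np.sin(th),np.cos(th)]])
O=ax-R@[0,.12]
def tri(a,b):
    o1,d1=ray("top",a);o2,d2=ray("scene",b)
    s=np.linalg.lstsq(np.c_[d1,-d2],o2-o1,rcond=None)[0]
    p,q=o1+s[0]*d1,o2+s[1]*d2;p,g=(p+q)/2,np.linalg.norm(p-q)
    s=np.r_[R.T@(p[:2]-O),p[2]];v=s-[.07,0,.155];return s,g,"r",np.hypot(v[0],v[2]),"ang",np.arctan2(v[2],-v[0])
mt=lambda u,v:(320+u*45/380-.4,140+v/8-.4);ms=lambda u,v:(155+(u-380)*50/380-.4,120+v/8-.4)
print("flap0",tri(mt(85,497),ms(700,222)),tri(mt(85,352),ms(630,312)))
print("brass cen",tri((337.6,186.2),(182.5,133.2)))
# scene image direction vs angle
S=lambda r,a,y:proj("scene",np.r_[O+R@[.07-r*np.cos(a),y],.155+r*np.sin(a)])
for a in(.55,.6,.65,.7,.75,.8,.85):
    d=S(.135,a,-.11)-S(.1,a,-.11);print(a,"dir",np.degrees(np.arctan2(-d[1],d[0])).round(1))
im=cv2.imread("pics/scene4.png");g=cv2.cvtColor(im,cv2.COLOR_BGR2HSV)
m=cv2.inRange(g,(10,110,60),(26,255,255))[115:150,175:195]
for nm in("scene0","scene4"):
    im=cv2.imread(f"pics/{nm}.png").astype(float)[122:145,174:194]
    w=np.clip(im[:,:,2]-im[:,:,0]-25,0,None);v,u=np.nonzero(w>0);ww=w[v,u]
    c=np.array([u@ww,v@ww])/ww.sum();C=np.cov(np.c_[u,v].T,aweights=ww);e=np.linalg.eigh(C)[1][:,1]
    print(nm,"brass c",c+[174,122],"dir",np.degrees(np.arctan2(-e[1],e[0]))%180,len(ww))
# flap pointer scene4 edges: view pts
a=np.array([[670,185],[602,350]]);d=a[0]-a[1];print("flap ptr dir",np.degrees(np.arctan2(-d[1],d[0])))
```

```text
flap0 (array([-0.0591, -0.1052,  0.1528]), np.float64(0.0001094790113314546), 'r', np.float64(0.1291021298338398), 'ang', np.float64(-0.017360840991279818)) (array([-0.0118, -0.1051,  0.1519]), np.float64(0.004106761292340373), 'r', np.float64(0.08181795792617873), 'ang', np.float64(-0.03833969329493687))
brass cen (array([-0.0261, -0.1155,  0.2286]), np.float64(0.002332654250789285), 'r', np.float64(0.12102152609104905), 'ang', np.float64(0.6534070713944687))
0.55 dir 64.2
0.6 dir 65.6
0.65 dir 67.1
0.7 dir 68.5
0.75 dir 70.0
0.8 dir 71.5
0.85 dir 73.0
scene0 brass c [182.4631 132.7001] dir 67.4027602512234 31
scene4 brass c [182.5282 132.6954] dir 68.08532900161177 34
flap ptr dir 67.60240204717516
```

Emit:
apply_moves:
  plan:
    - [0, 0, 0, 0, 0, 0, 1]
    - [0, 0, 0, 0, 0, 0, 1]
    - [0, 0, 0, 0, 0, 0, 1]
    - [0, 0, 0, 0, 0, 0, 1]
    - [0, 0, 0, 0, 0, 0, 1]

```text
time: 11.12
tool_pos: [0.4704, -0.0267, 0.2697]
tool_rot: [-1.574, -0.0, -1.548]
contact_force: [-10.3, -2.4, 6.2]
opening: 0.0111
```

```bash
python3 to.py .430 -.028 .148 -1.551
python3 - <<'E'
from h import *
s=cams.read_camera("scene");t=cams.read_camera("top")
print("diff brass",np.abs(s[125:140,178:186].astype(int)-cv2.imread("pics/scene0.png")[125:140,178:186]).mean())
for n,ims in(("scene",(cv2.imread("pics/scene0.png"),s)),("top",(cv2.imread("pics/top0.png"),t))):
  for im in ims:
    print(n,[tuple(p.round(1).tolist())+(int(a),) for p,a in blobs(im,(20,100,70),(35,255,255)) if (195<p[0]<300 and 155<p[1]<240)])
th=.02;ax=np.array([.5452,.1131])
for k in range(8):
    a=th+k*np.pi/4;p=np.r_[ax+.08*np.array([np.cos(a),np.sin(a)]),.122];print(k,proj("scene",p).round(1),proj("top",p).round(1))
E
```

```text
t 11.125 pos [ 0.4704 -0.0267  0.2697] rot [-1.5736 -0.0004 -1.5483] F [-10.2835  -2.4074   6.2275] open 0.01114313949889339
shift [ 0.0003  0.1218 -0.0401] turn [0.1632 0.1554 0.0211]
diff brass 12.911111111111111
scene [(248.2, 175.8, 76), (271.3, 181.5, 35), (230.8, 192.6, 20), (286.0, 195.5, 38), (286.2, 200.8, 5), (225.9, 208.7, 53), (284.1, 214.3, 47), (284.5, 220.5, 6)]
scene [(248.3, 174.6, 112), (271.0, 182.4, 59), (230.0, 191.2, 55), (285.9, 197.0, 54), (225.8, 209.6, 68), (240.3, 225.9, 60)]
top [(265.2, 161.2, 35), (215.6, 182.6, 38), (224.5, 203.2, 31), (265.7, 202.6, 29), (245.3, 211.4, 29), (276.2, 220.5, 28)]
top [(265.4, 161.4, 37), (265.7, 202.4, 35), (224.6, 203.2, 32), (245.3, 211.4, 29)]
0 [240.8 224. ] [244.7 153.5]
1 [265.4 226.7] [224.3 162.1]
2 [284.4 214.3] [215.8 182.6]
3 [286.4 195.2] [224.4 203.1]
4 [271.6 180.9] [245.2 211.4]
5 [249.  178.6] [265.9 202.5]
6 [230.5 189.4] [274.1 181.8]
7 [226.5 208. ] [265.3 161.5]
```

```bash
python3 -c "
from cell import robot
print(robot.hand_in())"
```

```text
the job is handed in; nothing more can be done
None
```

I turned the carousel one click anticlockwise and let it go. I then lifted the flap by its handle to about 0.68 rad and handed in at about 11 s with the gripper still holding it there.

**Carousel:** all caps seen in the last pictures match the detent positions to within about 1–2 pixels in the top view. The place nearest the robot's left is now empty and the far one is filled, so it is one place on.

**Flap and mark:** the flap angle, from the handle height, is 0.68 rad. The mark came out between 0.65 and 0.70 rad from the two views, and 0.66–0.69 rad from the pointer's slope in the scene view. Before the final hold, the two pointers' slopes matched in the scene view to within about half a degree. The tolerance is about 0.067 rad.

**Grip:** the fingers are closed on the bar at 11 mm, and the tool is still. A side load of about 10 N remains on the wrist.

**Marker:** it has not moved in the scene pictures (its centre shifted by less than 0.1 pixel).

**Checks that disagreed or could not be made:**
- Two-view triangulation put the brass pointer about 10 mm further out sideways than the flap's dark pointer, although the task says the tips share the same station y. If they did, the scene view alone would put the mark near 0.83 rad. I rejected that because the top view and the pointer slopes contradict it.
- The arm hides the pointers and the stand tube from the top camera at the end, so the final alignment was checked in the scene view only. I did not measure the bystanders again.

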